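# Set the glaze feed valve two turns open and hold it

## Robot

A 6-joint arm with a two-finger parallel gripper is mounted at the origin on the work surface. World frame = base frame: x ahead of the robot, y to its left, z up, the work surface at z = 0. Lengths are in m, angles in degrees, forces in N, time in s.
With the tool pointing down it reaches from about 0.275 to 0.975 m from the base axis. Payload 8.4 kg.
Tool frame: the origin (TCP) lies on the centre line of the jaws, within the pads' length; the fingertips stand 17 mm ahead of it and the grasp point (between the pads) lies 2 mm behind it; z points along the fingers, y is the line along which they close (so a half turn about z gives the same grasp; the last joint's range is limited). The gripper opens to 92 mm and grips with 3 to 60 N. Pads are 20 mm wide; open, the fingers measure 128 mm over their backs; the gripper's body (75 mm by 189 mm) begins 69 mm behind the grasp point.
Start: joints at [74.061, 20.225, 93.587, -0, 66.188, -0.138], TCP at [0.17, 0.601, 0.232] pointing down, gripper open.
Joint ranges: [-150.9, 150.9], [-52.94, 120.26], [3.33, 152.33], [-74.26, 254.26], [0, 154.13], [-172.89, 172.89]. Speed limits (degrees/s): [127.2, 127.2, 159.86, 180, 180, 180].

## Interface

Orientations are given as [roll, pitch, yaw] about the fixed x, y, z axes, in that order (R = Rz(yaw) Ry(pitch) Rx(roll)).
In Python, from rig import bot gives the robot as it stands.
- The arm moves only by the shell command python3 -m creep 'ROWS' [OPENING] [FORCE]. ROWS is JSON, a list that holds one entry, the list of rows, each a list of 6 numbers: the shift along the tool's x, y, z each as a share of 0.5 m, from -1 to 1, then the turn, a rotation vector about the tool's x, y, z each as a share of 45 degrees, from -1 to 1. In form: [[[tx, ty, tz, wx, wy, wz], ...]]. A call has 1 to 10 rows; each row shifts and turns the commanded pose from where the row before left it, along the tool's axes as they then stand; what a row does not reach is not made up. A row lasts 1/8 s, in which the tool goes at most 62.5 mm and 10.7 degrees, less where a joint would pass 70% of its speed; a pose out of reach is approached as far as the arm can. A call with a number of a shift or a turn outside -1 to 1 is refused whole. A call with a gripper value outside its range is refused whole. OPENING is the opening, from -1 (shut) to 1 (fully open), so that 0 is half open, set as the call begins (- or left out, the last holds). The fingers move at their own pace and stop on an object; FORCE is the grip in N (left out, the last holds). Time passes only in rows, so rows that do not move let the fingers close. It gives the time, the measured TCP pose, the force, the opening and the grip force at its end, in the units of the state.
- bot.sense(): the state, without advancing time (a new reading comes with each control period).
- bot.capture(name): name is "scene" or "top" or "wrist"; returns (picture, depth): 384x512x3 uint8, blue, green, red; 384x512 float32, m along the optical axis (not along the pixel's ray), 0 where there is no reading.
- bot.camera_params(name): a dict with "fx", "fy", "cx", "cy" (pixels), "k1" (the pictures are not rectified: a ray, as slopes to the right and down, at radius r is drawn at 1 + k1 r^2 times it, then the intrinsics apply), "eye" and "rotation" of the camera in the world. Camera axes: x right, y down, z forward; pixel columns grow to the right and rows downward; lengths in m; the calibration is good to about 2 mm. A picture is of the moment at which its call begins: read the wrist's pose just before it. camera_params takes no time and is no camera call; for the wrist camera it gives the pose at the moment of the call.
- bot.sign_off(): hands the job in; it is judged then, once.
Trained networks look in the newest picture that a camera, given by its name, has taken for a name from the list of things; names that differ only in an ending like _2 or _b are one class to them, and where a whole thing is asked for, a point or a joint stands for the part that bears it (a point fixed in the world has none). Each returns a list of dicts, best first, with "p" (0 to 1); they miss things now and then, are a little off and sometimes report something else, mostly with a low value. They report only what shows in the picture. A call takes as long as a camera call.
- bot.masks_of(camera, target): "mask" (384x512 bool, what is visible of it) and "bbox" ([centre column, centre row, width, height] in pixels, round what is visible of it).
- bot.tip_of(camera, target): "pixel" ([row, column] in pixels: a listed point, or the origin of a listed thing).
The state is a dict: "clock": time; "joints": joint angles; "joint_vel": joint speeds; "joint_efforts": joint torques, N m; "ee_pos": TCP position; "tool_rot": TCP orientation; "wrist_force": force on the tool from outside, world axes, zero at the start; "torque": the same for the moment, N m; "opening": finger opening in m; "grasp_force": force on a finger pad.
Only numpy, scipy, OpenCV 4.12 (cv2) and the standard library are available. Lean on these libraries where they do the work, as an engineer would, in place of code of your own. Each camera call takes 0.05 s, during which the arm holds its last target. There are 200 camera calls.

## Task

Set the glaze feed valve on the bench: turn its blue handwheel clockwise (seen from above) until it is fully closed against its stop, then back it off anticlockwise by exactly two full turns, not running well past that. Finish while still gripping the yellow crank handle between the fingers with the wheel held still at that setting; do not let go. Leave the two bowls and the pigment jar where they stand.

Things in the scene. Friction and masses are not known exactly. Their poses are not given: they have to be found in the camera images.
- wheel (a joint): Opening of the valve in rad: 0 = closed, on its hard stop; it grows as the handwheel turns anticlockwise seen from above (one turn = 6.283), up to another stop at 18.85 (three turns). It starts between about a third and four fifths of a turn open. Turning takes about 0.12 N m (some 2.5 N at the handle) plus a little viscous drag; it stays where it is left.
- wheel_hub (a point): Centre of the blue handwheel, on its vertical axis, at the height of the rim's centreline (125 mm above the bench). The wheel lies level on a brass valve fixed to the bench; rim centreline radius 50 mm, rim bar 14 mm thick, three spokes, one of them towards the handle; the hub's top and screw reach 12 mm above this point. This point does not turn with the wheel; its x axis is the horizontal direction from the hub to the handle when the valve is closed, its z axis points up.
- crank_handle: Upright yellow crank handle on the wheel's rim, 50 mm from the wheel's axis: a round plastic grip 60 mm tall, 18 mm in diameter at its ends and 20 mm in the middle. Origin: centre of its underside, 9 mm above wheel_hub's height; z points up. It spins freely on its own vertical pin, so a gripper that holds it can keep its own orientation while it carries the handle round the circle.
- handle_mid (a point): Centre of the yellow crank handle, 32 mm above its underside, 166 mm above the bench, on its axis: the place to grip it, from above.
- catch_bowl: Blue ceramic bowl, 120 mm wide, 34 mm high, under the spout of the valve's pipe; origin at the centre of its underside. To be left alone.
- rice_bowl: White porcelain bowl with blue spots, upside down, 116 mm wide, 62 mm high; origin at the centre of its underside. To be left alone.
- pigment_jar: Small amber jar with a white cap, 56 mm wide, 70 mm high; origin at the centre of its underside. To be left alone.

How it is judged:
By the outcome, as a careful person would: the job done as asked, in the order asked, and still so for the second after the job is handed in, while the arm keeps its last pose, push and grip.
It also fails if it takes over 64 s, if anything falls off the work surface, if the arm or the gripper's body presses on something with over 40 N, if the wrist force passes 120 N, or if a joint passes its speed limit or range.

## Working session

There is one attempt and no reset: what is moved stays moved. The work goes in short steps, Python scripts to look and compute and a shell command to move; the robot and the scene stay as the last step left them, time stands still between calls to the robot, and variables do not carry over. Pictures are saved under pics/ and viewed, at most 10 in all, crops included, and the job is handed in when it is done.

```bash
mkdir -p pics; ls; cat > h.py <<'E'
import numpy as np, cv2
from rig import bot
def K(c): return np.array([[c['fx'],0,c['cx']],[0,c['fy'],c['cy']],[0,0,1.]])
def ray(c,px): # px = (col,row)
    p=cv2.undistortPoints(np.array([[px]],float),K(c),np.array([c['k1'],0,0,0,0.]))[0,0]
    return np.array(c['rotation'])@np.array([p[0],p[1],1.])
def at_z(c,px,z):
    d=ray(c,px);e=np.array(c['eye']);return e+d*(z-e[2])/d[2]
E
python3 - <<'E'
from h import *
s=bot.sense();print(s)
ims=[]
for n in ("scene","top"):
    p,d=bot.capture(n);c=bot.camera_params(n);ims.append(p)
    print(n,c['eye'],c['k1'])
    for t,z in (("handle_mid",.166),("crank_handle",.134),("wheel_hub",.125),("catch_bowl",0),("rice_bowl",0),("pigment_jar",0)):
        for r in bot.tip_of(n,t)[:2]:
            px=r['pixel'];print(t,round(r['p'],2),np.round(px),at_z(c,(px[1],px[0]),z).round(4))
cv2.imwrite('pics/a.png',cv2.resize(np.hstack(ims),(800,300)))
E
```

```text
pics
{'clock': 0.0, 'joints': array([ 7.40610421e+01,  2.02625116e+01,  9.36288072e+01, -7.91855971e-05,
        6.61877352e+01, -1.37143348e-01]), 'joint_vel': array([-0.01990134, -0.04912114, -0.13546663,  0.02766605, -0.07594088,
        0.014584  ]), 'joint_efforts': array([ 1.68023478e-03, -5.93830526e+01, -3.34233713e+01,  6.98694284e-02,
        2.31529854e-02, -7.76752017e-05]), 'ee_pos': array([0.17006122, 0.60092821, 0.23086541]), 'tool_rot': array([-1.79920946e+02, -1.16823344e-04,  1.64198217e+02]), 'wrist_force': array([0.62617152, 0.36547141, 0.26866448]), 'torque': array([-0.03421909, -0.01026281,  0.00943256]), 'grasp_force': 0.0, 'opening': 0.09173362680920301}
scene [ 0.88990055 -0.39167428  0.97920233] 0.054186753331154074Traceback (most recent call last):
  File "<stdin>", line 9, in <module>
  File "h.py", line 8, in at_z
    d=ray(c,px);e=np.array(c['eye']);return e+d*(z-e[2])/d[2]
                                                         ~^^^
IndexError: invalid index to scalar variable.
```

```bash
python3 - <<'E'
from h import *
for n in ("scene","top","wrist"): print(bot.camera_params(n))
E
```

```text
{'fx': 482.31428230979543, 'fy': 482.31428230979543, 'cx': 261.7567801911915, 'cy': 194.97249800769674, 'k1': 0.054186753331154074, 'eye': array([ 0.88990055, -0.39167428,  0.97920233]), 'rotation': array([-147.38762656,   -0.74109493,   35.24257823])}
{'fx': 412.6313326336088, 'fy': 412.6313326336088, 'cx': 257.8394277160855, 'cy': 188.94525061943693, 'k1': 0.017700551973055624, 'eye': array([0.51927153, 0.04335113, 0.99652589]), 'rotation': array([-175.07215297,   -0.22997042,  -91.58715179])}
{'fx': 339.0163652214167, 'fy': 339.0163652214167, 'cx': 252.53342695358018, 'cy': 191.43059228831456, 'k1': -0.08840239766818164, 'eye': array([0.09647762, 0.62219711, 0.38474804]), 'rotation': array([1.63982988e+02, 8.03323609e-02, 7.42071991e+01])}
```

Rotation is roll/pitch/yaw.

```bash
sed -i 's/np.array(c\[.rotation.\])@/Rotation.from_euler("xyz",c["rotation"],degrees=True).as_matrix()@/; 1a from scipy.spatial.transform import Rotation' h.py
python3 - <<'E'
from h import *
ims=[]
for n in ("scene","top"):
    p,d=bot.capture(n);c=bot.camera_params(n);ims.append(p)
    for t,z in (("handle_mid",.166),("crank_handle",.134),("wheel_hub",.125),("catch_bowl",0),("rice_bowl",0),("pigment_jar",0)):
        for r in bot.tip_of(n,t)[:2]:
            px=r['pixel'];print(n,t,round(r['p'],2),np.round(px),at_z(c,(px[1],px[0]),z).round(4))
cv2.imwrite('pics/a.png',cv2.resize(np.hstack(ims),(800,300)))
E
```

```text
scene handle_mid 0.73 [206. 224.] [ 0.5537 -0.0258  0.166 ]
scene crank_handle 0.49 [217. 222.] [ 0.5526 -0.0343  0.134 ]
scene wheel_hub 0.8 [237. 230.] [ 0.589  -0.0561  0.125 ]
scene catch_bowl 0.66 [210. 225.] [0.4934 0.042  0.    ]
scene catch_bowl 0.65 [353. 206.] [ 0.6634 -0.2398  0.    ]
scene rice_bowl 0.9 [259. 318.] [0.7366 0.0628 0.    ]
scene pigment_jar 0.63 [314. 306.] [ 0.7828 -0.06    0.    ]
top handle_mid 0.51 [208. 296.] [ 0.55   -0.0377  0.166 ]
top handle_mid 0.17 [115. 294.] [ 0.7403 -0.0409  0.166 ]
top crank_handle 0.39 [208. 290.] [ 0.5528 -0.0285  0.134 ]
top wheel_hub 0.95 [192. 305.] [ 0.5857 -0.062   0.125 ]
top rice_bowl 0.89 [133. 244.] [0.7446 0.0678 0.    ]
top pigment_jar 0.84 [116. 290.] [ 0.7835 -0.0474  0.    ]
```

View pics/a.png

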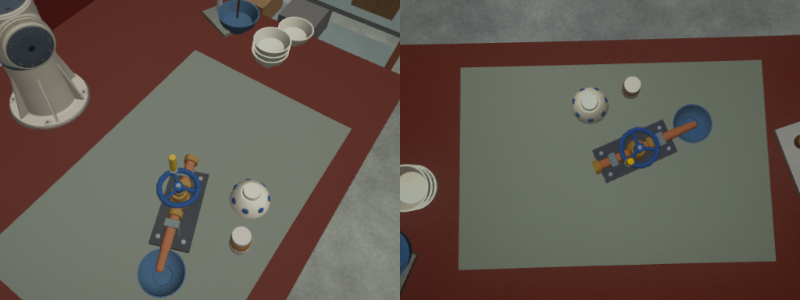

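Both views agree: the handle is at about (0.552,-0.032) and the hub at about (0.587,-0.059). I'll move above it, then turn the tool to yaw 90.

```bash
python3 -m creep '[[[-0.085,-0.08,-0.0154,0,0,0],[-0.085,-0.08,-0.0154,0,0,0],[-0.085,-0.08,-0.0154,0,0,0],[-0.085,-0.08,-0.0154,0,0,0],[-0.085,-0.08,-0.0154,0,0,0],[-0.085,-0.08,-0.0154,0,0,0],[-0.085,-0.08,-0.0154,0,0,0],[-0.085,-0.08,-0.0154,0,0,0],[-0.085,-0.08,-0.0154,0,0,0],[-0.085,-0.08,-0.0154,0,0,0]]]' 1
python3 -m creep '[[[-0.085,-0.08,-0.0154,0,0,0],[-0.085,-0.08,-0.0154,0,0,0],[-0.085,-0.08,-0.0154,0,0,0],[0,0,0,0,0,0.2356],[0,0,0,0,0,0.2356],[0,0,0,0,0,0.2356],[0,0,0,0,0,0.2356],[0,0,0,0,0,0.2356],[0,0,0,0,0,0.2356],[0,0,0,0,0,0.2356]]]'
python3 -m creep '[[[0,0,0,0,0,0],[0,0,0,0,0,0],[0,0,0,0,0,0]]]'
python3 - <<'E'
from h import *
c=bot.camera_params("wrist");p,d=bot.capture("wrist");q=p.copy()
for t,z in (("handle_mid",.166),("crank_handle",.134),("wheel_hub",.125)):
    for r in bot.tip_of("wrist",t)[:2]:
        px=r['pixel'];print(t,round(r['p'],2),np.round(px),at_z(c,(px[1],px[0]),z).round(4));cv2.circle(q,(int(px[1]),int(px[0])),3,(0,0,255),1)
cv2.imwrite('pics/b.png',q)
E
```

```text
clock: 2.05
ee_pos: [0.471, 0.099, 0.3092]
tool_rot: [180.0, 0.0, 164.2]
wrist_force: [0.2, 1.4, -0.9]
opening: 0.0921
grasp_force: 0.0
clock: 3.3
ee_pos: [0.5602, -0.0494, 0.3318]
tool_rot: [180.0, 0.0, 89.6]
wrist_force: [0.4, -0.1, 0.0]
opening: 0.092
grasp_force: 0.0
clock: 3.68
ee_pos: [0.5602, -0.0494, 0.3317]
tool_rot: [-180.0, 0.0, 90.1]
wrist_force: [0.1, -0.1, -0.1]
opening: 0.0916
grasp_force: 0.0
handle_mid 0.94 [160. 245.] [ 0.5539 -0.0321  0.166 ]
crank_handle 0.68 [161. 245.] [ 0.5539 -0.0393  0.134 ]
crank_handle 0.6 [156. 247.] [ 0.5556 -0.0338  0.134 ]
wheel_hub 0.88 [179. 281.] [ 0.5929 -0.0613  0.125 ]
```

View pics/b.png

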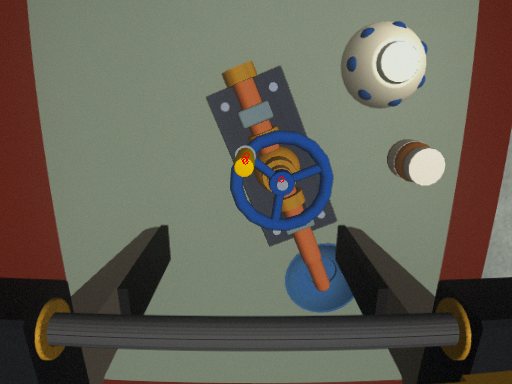

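The wrist view shows the rim centred near (281,181) and the yellow handle at (244,165). I'll fit the rim circle and the handle top to tighten the estimate.

```bash
python3 - <<'E'
from h import *
from scipy.optimize import least_squares
for n in ("wrist","top","scene"):
    c=bot.camera_params(n);p,d=bot.capture(n)
    m=max(bot.masks_of(n,"wheel"),key=lambda r:r['p'],default=None)
    hs=cv2.cvtColor(p,cv2.COLOR_BGR2HSV)
    if m is None: print(n,'none');continue
    b=m['mask']&(hs[...,0]>100)&(hs[...,0]<125)&(hs[...,1]>120)
    ys,xs=np.nonzero(b)
    P=np.array([at_z(c,(x,y),.125)[:2] for x,y in zip(xs,ys)])
    h=np.median(P,0)
    for _ in range(5):
        r=np.hypot(*(P-h).T);Q=P[(r>.036)&(r<.064)]
        h=least_squares(lambda v:np.hypot(*(Q-v[:2]).T)-v[2],[*h,.05],loss='soft_l1',f_scale=.004).x;rad=h[2];h=h[:2]
    print(n,m['p'],'hub',h.round(4),'r',rad.round(4),len(Q))
    r=bot.tip_of(n,"handle_mid")
    if r:
        px=r[0]['pixel'];H=at_z(c,(px[1],px[0]),.166)[:2];print(' handle_mid',H.round(4))
    ye=(hs[...,0]>20)&(hs[...,0]<33)&(hs[...,1]>150)&(hs[...,2]>120)
    ye&=cv2.dilate(m['mask'].astype(np.uint8),np.ones((25,25)))>0
    ys,xs=np.nonzero(ye);print(' yellow n',len(xs),'at .166',at_z(c,(xs.mean(),ys.mean()),.166).round(4),'at .19',at_z(c,(xs.mean(),ys.mean()),.190).round(4))
E
```

```text
wrist 0.88 hub [ 0.593  -0.0643] r 0.0497 3163
 handle_mid [ 0.5525 -0.032 ]
 yellow n 372 at .166 [ 0.5541 -0.0369  0.166 ] at .19 [ 0.5546 -0.032   0.19  ]
top 0.49 hub [ 0.5927 -0.0153] r 0.05 0
 handle_mid [ 0.7446 -0.0349]
 yellow n 0 at .166 [nan nan nan] at .19 [nan nan nan]
scene 0.75 hub [ 0.59   -0.0632] r 0.0494 897
 handle_mid [ 0.5545 -0.0323]
 yellow n 109 at .166 [ 0.5496 -0.0281  0.166 ] at .19 [ 0.5596 -0.0388  0.19  ]<stdin>:21: RuntimeWarning: Mean of empty slice.
  ret = ret.dtype.type(ret / rcount)
```

```bash
python3 -m creep '[[[0.034,-0.0124,0,0,0,0],[0,0,0.084,0,0,0],[0,0,0.084,0,0,0],[0,0,0.084,0,0,0],[0,0,0.084,0,0,0],[0,0,0,0,0,0],[0,0,0,0,0,0]]]' 1
python3 -m creep '[[[0,0,0,0,0,0],[0,0,0,0,0,0],[0,0,0,0,0,0],[0,0,0,0,0,0],[0,0,0,0,0,0],[0,0,0,0,0,0],[0,0,0,0,0,0],[0,0,0,0,0,0]]]' -1 30
python3 - <<'E'
from h import *
p,d=bot.capture("wrist");q,d=bot.capture("scene")
cv2.imwrite('pics/c.png',np.hstack([cv2.resize(p,(400,300)),cv2.resize(q[130:310,140:380],(400,300))]))
E
```

```text
clock: 5.2
ee_pos: [0.5547, -0.032, 0.1652]
tool_rot: [179.9, -0.0, 90.0]
wrist_force: [-1.2, -0.9, -0.1]
opening: 0.0924
grasp_force: 0.0
clock: 6.2
ee_pos: [0.5533, -0.0323, 0.1635]
tool_rot: [-179.9, -0.0, 90.0]
wrist_force: [-2.8, 0.8, 1.5]
opening: 0.0183
grasp_force: 30.0
```

View pics/c.png

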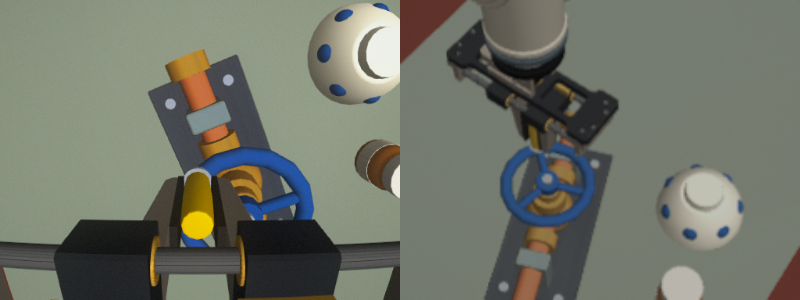

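The handle sits between the pads, at (198,205) in the left panel. I'll turn it clockwise 105° in 15° chords, since the valve starts at least 120° open.

```bash
python3 -m creep '[[[0.0176,0.0192,0,0,0,0],[0.0121,0.0232,0,0,0,0],[0.0056,0.0255,0,0,0,0],[-0.0011,0.0261,0,0,0,0]]]'
python3 -m creep '[[[-0.0078,0.0249,0,0,0,0],[-0.0140,0.0220,0,0,0,0],[-0.0192,0.0176,0,0,0,0]]]'
python3 -m creep '[[[0,0,0,0,0,0],[0,0,0,0,0,0]]]'
```

```text
clock: 6.8
ee_pos: [0.6018, -0.0153, 0.1636]
tool_rot: [-180.0, 0.0, 90.0]
wrist_force: [-4.4, -3.6, 1.6]
opening: 0.019
grasp_force: 30.0
clock: 7.18
ee_pos: [0.6334, -0.0367, 0.1635]
tool_rot: [-179.9, 0.0, 90.0]
wrist_force: [-8.8, -2.0, 4.6]
opening: 0.0187
grasp_force: 30.0
clock: 7.42
ee_pos: [0.6339, -0.0376, 0.1636]
tool_rot: [180.0, 0.1, 90.0]
wrist_force: [-2.8, -4.5, 0.3]
opening: 0.0184
grasp_force: 30.0
```

The path fits the hub estimate, with a radius of 49.5 mm and the handle now at 32°. I'll continue in half steps with a force check between calls.

```bash
cat > chk.py <<'E'
from h import *
import sys
s=bot.sense();v=s['ee_pos'][:2]-[.592,-.0638];t=np.arctan2(v[1],v[0])
ft=s['wrist_force'][:2]@[-np.sin(t),np.cos(t)]   # + = pushes anticlockwise
fr=s['wrist_force'][:2]@[np.cos(t),np.sin(t)]
print('t%.2f ang %.1f r %.4f ft %.1f fr %.1f'%(s['clock'],np.degrees(t),np.hypot(*v),ft,fr))
sys.exit(abs(ft)>(float(sys.argv[1]) if len(sys.argv)>1 else 9))
E
m(){ :; }
c="python3 chk.py"
python3 -m creep '[[[-0.0116,0.006,0,0,0,0]]]' >/dev/null && $c &&
python3 -m creep '[[[-0.0116,0.006,0,0,0,0]]]' >/dev/null && $c &&
python3 -m creep '[[[-0.0127,0.0028,0,0,0,0]]]' >/dev/null && $c &&
python3 -m creep '[[[-0.0127,0.0028,0,0,0,0]]]' >/dev/null && $c &&
python3 -m creep '[[[-0.013,-0.0006,0,0,0,0]]]' >/dev/null && $c &&
python3 -m creep '[[[-0.013,-0.0006,0,0,0,0]]]' >/dev/null && $c &&
python3 -m creep '[[[-0.0125,-0.0039,0,0,0,0]]]' >/dev/null && $c &&
python3 -m creep '[[[-0.0125,-0.0039,0,0,0,0]]]' >/dev/null && $c &&
python3 -m creep '[[[-0.011,-0.007,0,0,0,0]]]' >/dev/null && $c &&
python3 -m creep '[[[-0.011,-0.007,0,0,0,0]]]' >/dev/null && $c &&
python3 -m creep '[[[-0.0088,-0.0096,0,0,0,0]]]' >/dev/null && $c &&
python3 -m creep '[[[-0.0088,-0.0096,0,0,0,0]]]' >/dev/null && $c
```

```text
t7.55 ang 26.1 r 0.0494 ft 2.2 fr -3.5False
```

```bash
sed -i 's/sys.exit(/sys.exit(int(/; s/else 9))/else 9)))/' chk.py
c="python3 chk.py"
python3 -m creep '[[[-0.0116,0.006,0,0,0,0]]]' >/dev/null && $c &&
python3 -m creep '[[[-0.0127,0.0028,0,0,0,0]]]' >/dev/null && $c &&
python3 -m creep '[[[-0.0127,0.0028,0,0,0,0]]]' >/dev/null && $c &&
python3 -m creep '[[[-0.013,-0.0006,0,0,0,0]]]' >/dev/null && $c &&
python3 -m creep '[[[-0.013,-0.0006,0,0,0,0]]]' >/dev/null && $c &&
python3 -m creep '[[[-0.0125,-0.0039,0,0,0,0]]]' >/dev/null && $c &&
python3 -m creep '[[[-0.0125,-0.0039,0,0,0,0]]]' >/dev/null && $c &&
python3 -m creep '[[[-0.011,-0.007,0,0,0,0]]]' >/dev/null && $c &&
python3 -m creep '[[[-0.011,-0.007,0,0,0,0]]]' >/dev/null && $c &&
python3 -m creep '[[[-0.0088,-0.0096,0,0,0,0]]]' >/dev/null && $c &&
python3 -m creep '[[[-0.0088,-0.0096,0,0,0,0]]]' >/dev/null && $c
```

```text
t7.67 ang 20.8 r 0.0494 ft 26.6 fr -4.3
```

```bash
python3 -m creep '[[[0,0,0,0,0,0],[0,0,0,0,0,0]]]'; python3 chk.py
python3 - <<'E'
from h import *
p,d=bot.capture("wrist");q,d=bot.capture("scene")
cv2.imwrite('pics/d.png',np.hstack([cv2.resize(p,(400,300)),cv2.resize(q[130:310,140:380],(400,300))]))
E
```

```text
clock: 7.92
ee_pos: [0.6381, -0.0458, 0.1635]
tool_rot: [-179.8, -0.2, 89.9]
wrist_force: [-9.0, 9.4, 6.6]
opening: 0.0187
grasp_force: 30.0
t7.92 ang 21.3 r 0.0495 ft 12.0 fr -5.0
```

View pics/d.png

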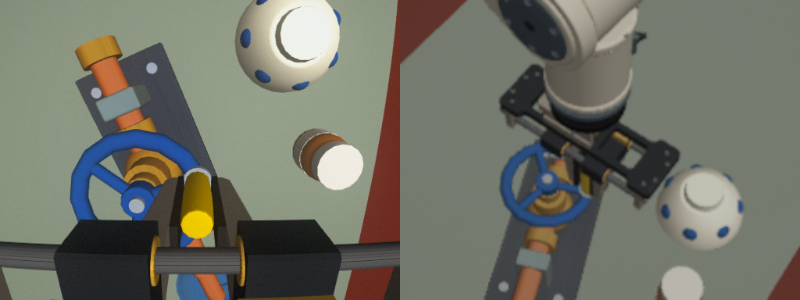

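```bash
python3 -m creep '[[[-0.0037,0.0014,0,0,0,0],[0,0,0,0,0,0],[0,0,0,0,0,0],[0,0,0,0,0,0]]]'; python3 chk.py
```

```text
clock: 8.52
ee_pos: [0.6381, -0.0461, 0.1635]
tool_rot: [-179.7, -0.3, 89.9]
wrist_force: [-12.2, 16.6, 7.5]
opening: 0.019
grasp_force: 30.0
t8.53 ang 21.0 r 0.0494 ft 19.9 fr -5.5
```

The hard stop is confirmed at 21.1°: pushing harder raised the force with no further motion. Now I'll go back anticlockwise, first turn.

```bash
c="python3 chk.py 15"
python3 -m creep '[[[0.0037,-0.0014,0,0,0,0],[0.0232,-0.0121,0,0,0,0],[0.0192,-0.0176,0,0,0,0],[0.0140,-0.0220,0,0,0,0],[0.0078,-0.0249,0,0,0,0],[0.0011,-0.0261,0,0,0,0]]]' >/dev/null && $c &&
python3 -m creep '[[[-0.0056,-0.0255,0,0,0,0],[-0.0121,-0.0232,0,0,0,0],[-0.0176,-0.0192,0,0,0,0],[-0.0220,-0.0140,0,0,0,0],[-0.0249,-0.0078,0,0,0,0],[-0.0261,-0.0011,0,0,0,0]]]' >/dev/null && $c &&
python3 -m creep '[[[-0.0255,0.0056,0,0,0,0],[-0.0232,0.0121,0,0,0,0],[-0.0192,0.0176,0,0,0,0],[-0.0140,0.0220,0,0,0,0],[-0.0078,0.0249,0,0,0,0],[-0.0011,0.0261,0,0,0,0]]]' >/dev/null && $c &&
python3 -m creep '[[[0.0056,0.0255,0,0,0,0],[0.0121,0.0232,0,0,0,0],[0.0176,0.0192,0,0,0,0],[0.0220,0.0140,0,0,0,0],[0.0249,0.0078,0,0,0,0],[0.0261,0.0011,0,0,0,0],[0.0255,-0.0056,0,0,0,0],[0,0,0,0,0,0],[0,0,0,0,0,0]]]' && $c
python3 - <<'E'
from h import *
p,d=bot.capture("wrist")
cv2.imwrite('pics/e.png',cv2.resize(p,(400,300)))
E
```

```text
t9.28 ang 94.9 r 0.0496 ft -3.3 fr -4.9
t10.03 ang -173.1 r 0.0505 ft -3.1 fr -2.3
t10.78 ang -83.9 r 0.0508 ft -2.8 fr -7.4
clock: 11.9
ee_pos: [0.6388, -0.0473, 0.1636]
tool_rot: [-179.9, 0.0, 90.0]
wrist_force: [-6.9, 0.8, 1.3]
opening: 0.0188
grasp_force: 30.0
t11.90 ang 19.4 r 0.0496 ft 3.0 fr -6.2
```

View pics/e.png

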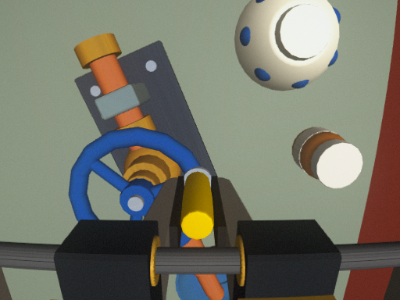

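One turn is done and the grip is intact (yellow at (198,205)). Now the second turn, with the same rows.

```bash
c="python3 chk.py 15"
python3 -m creep '[[[0.0232,-0.0121,0,0,0,0],[0.0192,-0.0176,0,0,0,0],[0.0140,-0.0220,0,0,0,0],[0.0078,-0.0249,0,0,0,0],[0.0011,-0.0261,0,0,0,0]]]' >/dev/null && $c &&
python3 -m creep '[[[-0.0056,-0.0255,0,0,0,0],[-0.0121,-0.0232,0,0,0,0],[-0.0176,-0.0192,0,0,0,0],[-0.0220,-0.0140,0,0,0,0],[-0.0249,-0.0078,0,0,0,0],[-0.0261,-0.0011,0,0,0,0]]]' >/dev/null && $c &&
python3 -m creep '[[[-0.0255,0.0056,0,0,0,0],[-0.0232,0.0121,0,0,0,0],[-0.0192,0.0176,0,0,0,0],[-0.0140,0.0220,0,0,0,0],[-0.0078,0.0249,0,0,0,0],[-0.0011,0.0261,0,0,0,0]]]' >/dev/null && $c &&
python3 -m creep '[[[0.0056,0.0255,0,0,0,0],[0.0121,0.0232,0,0,0,0],[0.0176,0.0192,0,0,0,0],[0.0220,0.0140,0,0,0,0],[0.0249,0.0078,0,0,0,0],[0.0261,0.0011,0,0,0,0],[0.0255,-0.0056,0,0,0,0],[0,0,0,0,0,0],[0,0,0,0,0,0]]]' && $c
```

```text
t12.57 ang 94.5 r 0.0496 ft -3.0 fr -3.6
t13.32 ang -173.1 r 0.0505 ft -3.1 fr -2.6
t14.07 ang -83.8 r 0.0508 ft -2.7 fr -7.7
clock: 15.2
ee_pos: [0.6387, -0.0473, 0.1636]
tool_rot: [-179.9, 0.0, 90.0]
wrist_force: [-7.1, 0.1, -0.7]
opening: 0.0185
grasp_force: 30.0
t15.20 ang 19.4 r 0.0496 ft 2.4 fr -6.6
```

```bash
python3 -m creep '[[[0.0033,-0.0012,0,0,0,0],[0,0,0,0,0,0],[0,0,0,0,0,0],[0,0,0,0,0,0]]]'; python3 chk.py
python3 - <<'E'
from h import *
p,d=bot.capture("wrist");q,d=bot.capture("scene")
cv2.imwrite('pics/f.png',np.hstack([cv2.resize(p,(400,300)),cv2.resize(q[130:310,140:380],(400,300))]))
E
```

```text
clock: 15.7
ee_pos: [0.6384, -0.0465, 0.1636]
tool_rot: [-179.9, 0.1, 90.0]
wrist_force: [-5.7, -2.8, -1.9]
opening: 0.0189
grasp_force: 30.0
t15.70 ang 20.4 r 0.0496 ft -0.6 fr -6.3
```

View pics/f.png

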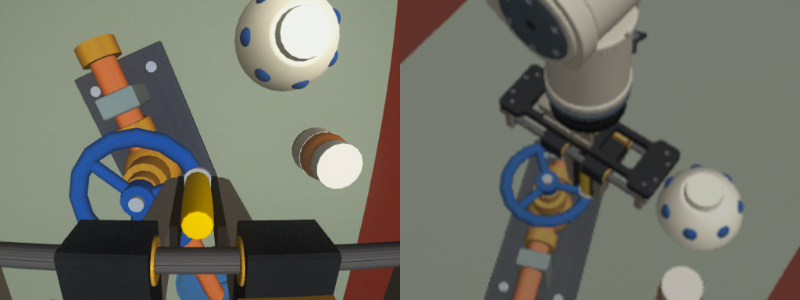

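```bash
python3 -m creep '[[[0.0024,-0.0009,0,0,0,0],[0,0,0,0,0,0],[0,0,0,0,0,0],[0,0,0,0,0,0]]]'; python3 chk.py
```

```text
clock: 16.3
ee_pos: [0.6381, -0.0455, 0.1636]
tool_rot: [-179.9, 0.1, 90.0]
wrist_force: [-5.3, -4.7, -1.0]
opening: 0.0188
grasp_force: 30.0
t16.30 ang 21.6 r 0.0496 ft -2.5 fr -6.7
```

The handle reads 21.6°, within half a degree of the stop reading, two full turns on. It is still and gripped, so I'm handing in.

```bash
python3 -c "
from rig import bot
print(bot.sign_off())"
```

```text
the job is handed in; nothing more can be done
None
```

I closed the valve against its stop and backed it off two full turns. The arm's readings put it within about half a degree of that. The crank handle is still gripped at 30 N with the wheel held still, both bowls and the jar were left alone, and the job was handed in at about 16 s.

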